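Start up the vacuum chuck of the microscope bench

TASK

Start the vacuum chuck: first switch on the power strip that lies behind the three control boxes by pressing down the raised end of its rocker until it has tipped over, then push the round mushroom button down until it stays fully in, and last press the long bar key all the way down for about half a second and let it come up again. Only press, with the closed fingertips: nothing is to be picked up or shoved along, and no button is to be pressed before its turn. Leave the box with the small square key alone, and do not disturb the small things lying about.

Things in the scene. Friction and masses are not known exactly. Their poses are not given: they have to be found in the camera images.
- strip: White power strip lying loose on the desk near its middle, 54 x 269 x 47 mm, 0.8 kg. Origin: on the underside at the middle of the strip; x across it (away from the robot at yaw 0), y along it, z up. The sockets are toward +y, the rocker switch near the -y end. Another such strip lies at the far back of the desk, out of reach; it is not meant.
- rocker_raised_end (a point): Point fixed to the strip at the raised (-x) end of its rocker while off: 10 mm toward the strip's -x and 84 mm toward -y of its origin, 46 mm above the desk; axes as the strip's. The rocker is 24 mm long in x, 12 mm in y and pivots about a line along y, 10 mm to the +x side of this point and 39 mm above the desk. The housing round it is 42 mm high, 50 mm wide in x.
- strip_switch (a joint): Rocker angle, rad: 0 off (its -x end raised), middle 0.175, 0.35 fully over, on (its +x end raised). Takes 2 to 4 N at its outer end, which sinks about 3 mm; stays where it is left. A broad flat fingertip (18 mm in x) centred on rocker_raised_end tips it to about 0.22 before it bears near the pivot; centred 5 to 7 mm further toward -x it tips it further; beyond 9 mm it misses the rocker and lands on the housing.
- pump_box: Grey control box with the mushroom button, loose on the desk, 80 x 92 mm, top panel 46 mm above the desk, 0.9 kg. Origin: centre of the underside, z up; the button stands over the origin. The three boxes look alike apart from their buttons and can stand in any order.
- mushroom_top (a point): Centre of the flat top of the round black mushroom button (42 mm across, on a thinner stem), 72 mm above the desk when out and 64 mm when in. It moves with the button.
- mushroom (a joint): Travel of the mushroom button straight down, m: 0 out, 0.008 fully in. Takes about 4 N and stays where it is pushed.
- chuck_box: Grey control box with the long bar key, otherwise the same as pump_box; the key stands over the origin and lies along the box's y.
- bar_key_top (a point): Centre of the top of the long black bar key (20 mm along the box's x, 60 mm along its y), 60 mm above the desk when up and 55 mm when down. It moves with the key.
- bar_key (a joint): Travel of the bar key straight down, m: 0 up, 0.005 fully down. A spring needs 2.4 N to start and 5.4 N at the bottom, and returns it.
- vent_box: Grey control box with the small square key, otherwise the same as pump_box. To be left alone.
- square_key (a joint): Travel of the small square key (22 x 22 mm, top 60 mm above the desk), m: 0 up, 0.005 down; to be left alone.
- vial_white: Small clear vial with a black cap, 22 mm across, 53 mm high, standing between the boxes and the strip; origin under its centre. To be left alone.
- vial_amber: The same kind of vial with a blue cap, 22 mm across, 53 mm high; origin under its centre. To be left alone.
- notes: Pad of sticky notes, 51 x 51 x 12 mm; origin under its centre. To be left alone.
- usb: Memory stick, 18 x 50 x 8 mm; origin under its centre. To be left alone.
- ring: Black adapter ring, 36 mm across, 13 mm high; origin under its centre. To be left alone.
- carrier: Round flat wafer carrier, 77 mm across, 16 mm high; origin under its centre. To be left alone.

How it is judged:
By the outcome, as a careful person would: the job done as asked, in the order asked, and still so for the second after the job is handed in, with the robot touching nothing.
It also fails if it takes over 51 s, if anything falls off the work surface, if the arm or the gripper's body presses on something with over 40 N, if the wrist force passes 120 N, or if a joint passes its speed limit or range.

ROBOT

A 6-joint arm with a two-finger parallel gripper is mounted at the origin on a cart in front of the work surface, level with it; the furniture and walls round the work are solid. World frame = base frame: x ahead of the robot, y to its left, z up, the work surface at z = 0. Lengths are in m, angles in degrees, forces in N, time in s.
With the tool pointing down it reaches from about 0.3 to 0.75 m from the base axis. Payload 8.5 kg.
Tool frame: the origin (TCP) lies at the centre of the arm's flange, where the gripper is bolted on; the fingertips stand 173 mm ahead of it and the grasp point (between the pads) lies env.pinch_z ahead of it (env.pinch_z is the distance from the TCP to the grasp point, in m); z points along the fingers, y is the line along which they close (so a half turn about z gives the same grasp; the last joint's range is limited). The gripper opens to 85 mm and grips with 20 to 120 N. Pads are 22 mm wide; open, the fingers measure 114 mm over their backs; the gripper's body (76 mm by 85 mm) begins 54 mm behind the grasp point. The pads swing forward as they close: fully open they stand 13 mm farther back than shut.
Start: joints at [-86.591, 21.807, 74.336, -0, 83.858, -12.336], TCP at [0.149, -0.529, 0.405] pointing down, gripper open.
Joint ranges: [-178.18, 178.18], [-50.72, 133.34], [12.68, 142.11], [-81.47, 261.47], [9.98, 163.14], [-165.26, 165.26]. Speed limits (degrees/s): [136.94, 136.94, 180, 180, 180, 180].

INTERFACE

Orientations are given as a 3x3 rotation matrix whose columns are the frame's x, y, z axes.
In Python, from rig import env, get_image, job, spotter gives the robot as it stands. The module is installed in compiled form; this text tells all that it offers.
- The arm moves only by the shell command python3 -m creep 'ROWS' [FORCE]. ROWS is text: rows parted by semicolons, each of 7 numbers parted by spaces: the turn, a rotation vector about the tool's x, y, z in units of 8 degrees (1.0 is 8 degrees), then the shift along the tool's x, y, z in units of 30 mm (1.0 is 30 mm), then the finger opening in mm, from 0 to 85.4. A call has 1 to 12 rows; each row is the pose to reach, as a shift and turn from the pose commanded when the call began, along the tool's axes at that moment; what a row does not reach only later rows make up. A row lasts 1/10 s, in which the tool goes at most 50 mm and 8.59 degrees, less where a joint would pass 70% of its speed; a pose out of reach is approached as far as the arm can. A call with a gripper value outside its range is refused whole. The fingers move at their own pace and stop on an object; FORCE is the grip in N (left out, the last holds). Time passes only in rows, so rows that repeat a pose let the fingers close. It gives the time, the measured TCP pose, the force, the opening and the grip force at its end, in the units of the state.
- env.observe(): the state, without advancing time (a new reading comes with each control period).
- get_image(name): name is "side" or "top" or "wrist"; returns a dict with "image" (384x512x3 uint8, blue, green, red), "depth" (384x512 float32, m along the optical axis (not along the pixel's ray), 0 where there is no reading), "intrinsics" (3x3 intrinsics, pixels), "view" (4x4, takes a point from world to camera coordinates). Camera axes: x right, y up, looking along -z (the intrinsics and any distortion apply to the point x, -y, -z); pixel columns grow to the right and rows downward; lengths in m; the calibration is good to about 2 mm. A picture is of the moment at which its call begins.
- job.close_job(): hands the job in; it is judged then, once.
Trained networks look in a picture, given as the dict that the camera call returned (one of the last four; its "shot" number tells which), for a name from the list of things; names that differ only in an ending like _2 or _b are one class to them, and where a whole thing is asked for, a point or a joint stands for the part that bears it (a point fixed in the world has none). Each returns a list of dicts, best first, with "p" (0 to 1); they miss things now and then, are a little off and sometimes report something else, mostly with a low value. They report only what shows in the picture. A call takes as long as a camera call.
- spotter.boxes_of(label, picture): "xy" ([column, row] in pixels, amid what is visible of it).
The state is a dict: "time_s": time; "q": joint angles; "qvel": joint speeds; "joint_efforts": joint torques, N m; "position": TCP position; "tool_rot": TCP orientation; "ft_force": force on the tool from outside, world axes, zero at the start; "wrist_torque": the same for the moment, N m; "grip_width": finger opening in m; "gripper_force": force on a finger pad.
Only numpy, scipy, OpenCV 4.12 (cv2) and the standard library are available. Lean on these libraries where they do the work, as an engineer would, in place of code of your own. Each camera call takes 0.05 s, during which the arm holds its last target. There are 200 camera calls.

## Working session

There is one attempt and no reset: what is moved stays moved. The work goes in short steps, Python scripts to look and compute and a shell command to move; the robot and the scene stay as the last step left them, time stands still between calls to the robot, and variables do not carry over. Pictures are saved under pics/ and viewed, at most 10 in all, crops included, and the job is handed in when it is done.

```bash
mkdir -p pics; cat > h.py <<'E'
import numpy as np, cv2
from rig import env, get_image, job, spotter
def world(p,uv,r=2):
    u,v=int(round(uv[0])),int(round(uv[1]))
    w=p["depth"][max(0,v-r):v+r+1,max(0,u-r):u+r+1]; d=np.median(w[w>0]) if (w>0).any() else np.nan
    K=p["intrinsics"]; c=np.array([(uv[0]-K[0,2])/K[0,0]*d,-(uv[1]-K[1,2])/K[1,1]*d,-d,1])
    return (np.linalg.inv(p["view"])@c)[:3]
def cloud(p):
    d=p["depth"];K=p["intrinsics"];v,u=np.mgrid[:d.shape[0],:d.shape[1]]
    c=np.stack([(u-K[0,2])/K[0,0]*d,-(v-K[1,2])/K[1,1]*d,-d,np.ones_like(d)],-1)
    return (c@np.linalg.inv(p["view"]).T)[...,:3]
def state():
    s=env.observe(); print("t",s["time_s"],"pos",np.round(s["position"],4),"ft",np.round(s["ft_force"],1),"w",round(s["grip_width"],4)); print(np.round(s["tool_rot"],3)); return s
E
python3 - <<'E'
from h import *
state(); print(env.pinch_z)
for n in("top","side"):
    p=get_image(n); cv2.imwrite(f"pics/{n}0.png",p["image"])
    print(n,np.round(p["intrinsics"][0],1))
    for l in["strip","rocker_raised_end","mushroom_top","bar_key_top","square_key","pump_box","chuck_box","vent_box","vial_white","vial_amber"]:
        for b in spotter.boxes_of(l,p)[:2]: print(l,round(b["p"],2),np.round(b["xy"]),np.round(world(p,b["xy"]),3))
E
```

```text
t 0.0 pos [ 0.1492 -0.5293  0.4041] ft [0.  0.4 0.1] w 0.0853
[[ 0.962  0.271 -0.   ]
 [ 0.271 -0.962  0.001]
 [ 0.    -0.001 -1.   ]]
0.1547
top [376.5   0.  256.7]
strip 0.78 [250. 151.] [0.642 0.097 0.023]
strip 0.71 [198. 229.] [0.459 0.221 0.059]
rocker_raised_end 0.57 [246. 154.] [0.636 0.106 0.024]
rocker_raised_end 0.34 [360. 220.] [ 0.475 -0.152  0.07 ]
mushroom_top 0.79 [366. 219.] [ 0.475 -0.165  0.071]
bar_key_top 0.59 [282. 225.] [0.465 0.026 0.059]
bar_key_top 0.32 [285. 153.] [0.635 0.014 0.043]
square_key 0.49 [199. 228.] [0.459 0.218 0.052]
pump_box 0.66 [364. 218.] [ 0.478 -0.162  0.071]
pump_box 0.58 [357. 220.] [ 0.474 -0.146  0.067]
chuck_box 0.96 [280. 223.] [0.469 0.03  0.06 ]
chuck_box 0.65 [201. 230.] [0.456 0.215 0.049]
vent_box 0.55 [196. 231.] [0.454 0.223 0.06 ]
vial_white 0.49 [312. 186.] [ 0.553 -0.046  0.053]
vial_amber 0.62 [225. 188.] [0.552 0.157 0.053]
side [435.2   0.  256.1]
strip 0.83 [274. 212.] [0.625 0.072 0.034]
rocker_raised_end 0.65 [273. 214.] [0.624 0.07  0.029]
rocker_raised_end 0.55 [227. 170.] [0.56  0.359 0.005]
mushroom_top 0.74 [213. 236.] [ 0.467 -0.011  0.047]
mushroom_top 0.58 [231. 282.] [ 0.476 -0.184  0.069]
bar_key_top 0.78 [212. 227.] [0.467 0.007 0.059]
bar_key_top 0.49 [258. 172.] [0.642 0.313 0.015]
square_key 0.52 [193. 183.] [0.447 0.215 0.056]
pump_box 0.91 [230. 295.] [ 0.472 -0.192  0.045]
pump_box 0.43 [274. 212.] [0.625 0.073 0.035]
chuck_box 0.68 [213. 237.] [ 0.467 -0.013  0.045]
vent_box 0.72 [196. 190.] [0.451 0.196 0.045]
vent_box 0.65 [214. 237.] [ 0.469 -0.012  0.046]
vial_white 0.54 [254. 253.] [ 0.547 -0.061  0.027]
vial_white 0.22 [238. 202.] [0.549 0.14  0.03 ]
vial_amber 0.48 [237. 201.] [0.548 0.142 0.033]
vial_amber 0.19 [254. 253.] [ 0.548 -0.062  0.026]
```

```bash
python3 -c "
import cv2,numpy as np
a=cv2.imread('pics/top0.png');b=cv2.imread('pics/side0.png')
cv2.imwrite('pics/both.png',cv2.resize(np.vstack([a,b]),(400,600)))"
```

```text
(no output)
```

View pics/top0.png

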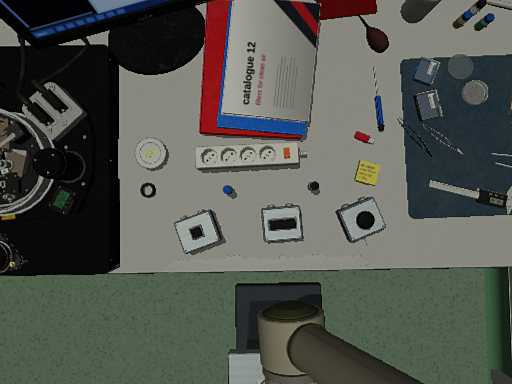

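The top picture shows the white strip at rows 142–168, columns 197–300, with its orange rocker at about (287,153). The mushroom is at (366,219), the bar key at (283,225) and the square key at (196,232). The spotter sometimes swaps the boxes, but its best hits agree with this. Next I measure by colour and depth.

```bash
cat > m.py <<'E'
from h import *
def rockerstrip(p):
    C=cloud(p); I=p["image"].astype(int); X,Y,Z=C[...,0],C[...,1],C[...,2]
    ok=p["depth"]>0
    o=ok&(I[...,2]>170)&(I[...,2]-I[...,0]>90)&(I[...,1]<150)&(X>.58)&(X<.69)&(abs(Y)<.2)&(Z>.03)&(Z<.06)
    if o.sum()>3: print(" orange",o.sum(),np.round(np.median(C[o],0),4),np.round(C[o].min(0),3),np.round(C[o].max(0),3))
    w=ok&(X>.56)&(X<.72)&(Y>-.09)&(Y<.32)&(Z>.036)&(Z<.055)
    n,L,S,_=cv2.connectedComponentsWithStats(w.astype(np.uint8)); 
    k=1+np.argmax(S[1:,4]); q=C[L==k][:,:2]
    r=cv2.minAreaRect((q*1000).astype(np.float32)); print(" strip rect",np.round(r[0],1),np.round(r[1],1),round(r[2],1),len(q))
def blob(p,c,zl,zh,rad=.045):
    C=cloud(p); I=p["image"].max(-1)
    m=(p["depth"]>0)&(np.hypot(C[...,0]-c[0],C[...,1]-c[1])<rad)&(C[...,2]>zl)&(C[...,2]<zh)&(I<90)
    if m.sum()<5: return
    r=cv2.minAreaRect((C[m][:,:2]*1000).astype(np.float32)); print(" blob",m.sum(),np.round(r[0],1),np.round(r[1],1),round(r[2],1),"z",np.round(np.median(C[m][:,2]),4))
E
python3 - <<'E'
from m import *
for n in("top","side"):
    p=get_image(n);print(n); rockerstrip(p)
    blob(p,(.475,-.165),.064,.08); blob(p,(.467,.02),.053,.068)
    C=cloud(p); m=(p["depth"]>0)&(C[...,0]>.4)&(C[...,0]<.53)&(abs(C[...,1]-.02)<.09)&(C[...,2]>.04)&(C[...,2]<.05)
    r=cv2.minAreaRect((C[m][:,:2]*1000).astype(np.float32)); print(" chuckbox",np.round(r[0],1),np.round(r[1],1),round(r[2],1))
    m=(p["depth"]>0)&(C[...,0]>.67)&(C[...,0]<.8)&(abs(C[...,1]-.02)<.12)
    print(" books z",np.percentile(C[m][:,2],[50,99]).round(3), C[m&(C[...,2]>.01)][:,0].min())
E
```

```text
top
 orange 7 [0.6287 0.0075 0.0434] [0.624 0.007 0.041] [0.633 0.014 0.046]
 strip rect [631.7 106. ] [ 51.4 245.8] 2.0 1492
 blob 256 [ 475.4 -164.3] [38.6 40.3] 60.5 z 0.0706
 blob 226 [467.8  25.4] [20.  59.9] 4.4 z 0.0597
 chuckbox [467.9  25.2] [78.  90.2] 4.0
 books z [0.032 0.038] 0.6741792654493328
side
 orange 14 [0.6278 0.0057 0.0432] [0.622 0.002 0.04 ] [0.641 0.01  0.046]
 strip rect [630.9 102.9] [ 52.  248.2] 1.9 856
 blob 255 [ 473.2 -171.2] [33.8 36.9] 80.1 z 0.0695
 blob 137 [465.5  19.9] [17.6 59.5] 5.0 z 0.0583
 chuckbox [467.5  20. ] [75.7 88.8] 4.4
 books z [0.029 0.035] 0.6732454245947195
```

View pics/side0.png

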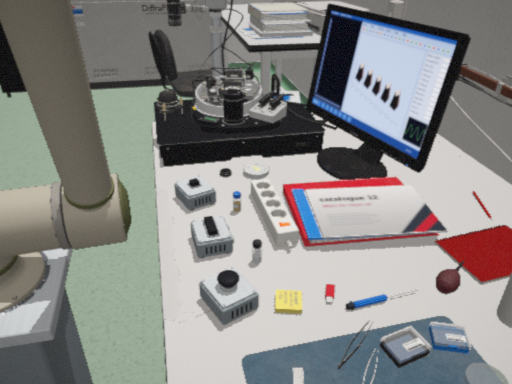

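The side view confirms the order of the boxes and that the path above them is clear; the mushroom is at (228,278) and the rocker at about (284,224). I'm moving above the rocker with the fingers closed.

```bash
python3 -m creep '0 0 0.5 1.4 -1 0.1 0; 0 0 0.9 2.9 -2 0.2 0; 0 0 1.3 4.4 -3 0.4 0; 0 0 1.7 5.9 -4 0.5 0; 0 0 1.7 7.4 -5 0.7 0; 0 0 1.7 8.9 -6 0.8 0; 0 0 1.7 10.4 -7 0.9 0; 0 0 1.7 11.9 -8 1.1 0; 0 0 1.7 13.4 -9 1.2 0; 0 0 1.7 14.9 -10 1.4 0; 0 0 1.7 16.2 -10.9 1.5 0; 0 0 1.7 17.5 -11.7 1.6 0'; python3 -m creep '0 0 0 1 -0.7 0.1 0; 0 0 0 1.3 -1.4 0.2 0; 0 0 0 1.3 -1.6 0.2 0; 0 0 0 1.3 -1.6 0.2 0'
python3 - <<'E'
from m import *
state(); p=get_image("wrist"); cv2.imwrite("pics/w1.png",p["image"]); rockerstrip(p)
V=np.linalg.inv(p["view"]); print(np.round(V,3))
print(spotter.boxes_of("rocker_raised_end",p)[:2])
E
```

```text
time_s: 2.4
position: [0.5382, -0.0721, 0.3591]
tool_rot: [[0.999, 0.038, 0.0], [0.038, -0.999, -0.0], [0.0, 0.0, -1.0]]
ft_force: [-0.1, -1.3, 0.8]
grip_width: -0.0
gripper_force: 0.0
time_s: 2.8
position: [0.5741, -0.0242, 0.353]
tool_rot: [[0.999, 0.039, -0.001], [0.039, -0.999, 0.0], [-0.001, -0.0, -1.0]]
ft_force: [-0.6, 0.3, -0.3]
grip_width: -0.0003
gripper_force: 0.0
t 2.8 pos [ 0.5741 -0.0242  0.353 ] ft [-0.6  0.3 -0.3] w -0.0003
[[ 0.999  0.039 -0.001]
 [ 0.039 -0.999  0.   ]
 [-0.001 -0.    -1.   ]]
 orange 317 [0.6336 0.0108 0.0421] [0.622 0.005 0.04 ] [0.645 0.017 0.047]
 strip rect [630.3 100.2] [ 50.2 235.5] 2.2 9336
[[ 0.039  0.962  0.269  0.641]
 [-0.999  0.038  0.009 -0.021]
 [-0.001 -0.269  0.963  0.321]
 [ 0.     0.     0.     1.   ]]
[{'xy': [127.8, 112.5], 'p': 0.79}]
```

View pics/w1.png

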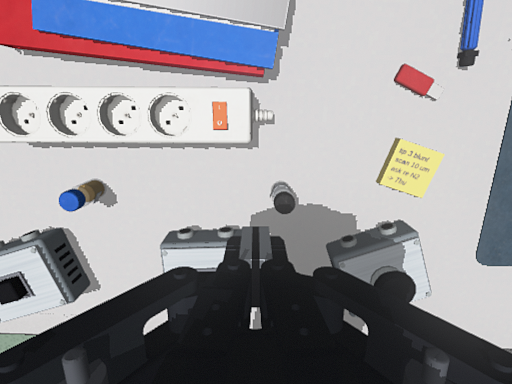

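The wrist view shows the rocker at (220,115), with its near end raised, and the closed fingertips at about (255,235). I check the fingertip extents in this camera against the TCP to remove any camera bias.

```bash
python3 - <<'E'
from m import *
s=state(); p=get_image("wrist"); C=cloud(p); t=s["position"]
m=(p["depth"]>0)&(C[...,2]>.165)&(C[...,2]<.21)&(abs(C[...,0]-t[0])<.05)&(abs(C[...,1]-t[1])<.05)
q=C[m]-t; print(m.sum(),np.round(q.min(0),4),np.round(q.max(0),4),np.round(np.median(q,0),4))
for z in(.168,.172,.176,.18,.184): 
    k=abs(q[:,2]+z)<.002
    if k.any(): print(z,k.sum(),q[k].min(0).round(4),q[k].max(0).round(4))
blob(p,(.467,.02),.053,.068); blob(p,(.475,-.165),.064,.08)
E
```

```text
t 2.9 pos [ 0.574  -0.0254  0.3534] ft [ 0.4  1.  -0.5] w 0.0002
[[ 0.999  0.037  0.   ]
 [ 0.037 -0.999 -0.   ]
 [ 0.     0.    -1.   ]]
1376 [ 0.0049 -0.0132 -0.1712] [ 0.0115  0.014  -0.1434] [ 0.01    0.0003 -0.1547]
0.168 115 [ 0.0055 -0.0112 -0.17  ] [ 0.011   0.0124 -0.166 ]
0.172 20 [ 0.0098 -0.0057 -0.1712] [ 0.0106  0.0068 -0.17  ]
 blob 769 [ 481.8 -167.1] [39.1 23.6] 66.6 z 0.0696
```

```bash
python3 -m creep '0 0 0 0.8 -0.6 0.9 0; 0 0 0 1.49 -1.14 2 0; 0 0 0 1.49 -1.14 3.2 0; 0 0 0 1.49 -1.14 4 0; 0 0 0 1.49 -1.14 4 0; 0 0 0 1.49 -1.14 4 0; 0 0 0 1.49 -1.14 4 0'
python3 - <<'E'
from m import *
for i in range(3): state(); get_image("side")
p=get_image("wrist"); cv2.imwrite("pics/w2.png",p["image"]); rockerstrip(p)
E
```

```text
time_s: 3.65
position: [0.618, 0.0106, 0.2351]
tool_rot: [[0.999, 0.037, 0.003], [0.037, -0.999, -0.001], [0.003, 0.001, -1.0]]
ft_force: [0.0, -0.7, 0.3]
grip_width: -0.0004
gripper_force: 0.0
t 3.65 pos [0.618  0.0106 0.2351] ft [ 0.  -0.7  0.3] w -0.0004
[[ 0.999  0.037  0.003]
 [ 0.037 -0.999 -0.001]
 [ 0.003  0.001 -1.   ]]
t 3.7 pos [0.618  0.0107 0.2351] ft [-0.4  0.9  0.9] w -0.0001
[[ 0.999  0.037  0.003]
 [ 0.037 -0.999 -0.001]
 [ 0.003  0.001 -1.   ]]
t 3.75 pos [0.6179 0.0109 0.2348] ft [0.4 0.7 0.3] w -0.0001
[[ 0.999  0.037  0.003]
 [ 0.037 -0.999 -0.   ]
 [ 0.003  0.001 -1.   ]]
 orange 828 [0.6339 0.0109 0.0419] [0.62  0.005 0.04 ] [0.646 0.017 0.047]
 strip rect [631.1  73.1] [ 51.6 181. ] 1.9 17167
```

View pics/w2.png

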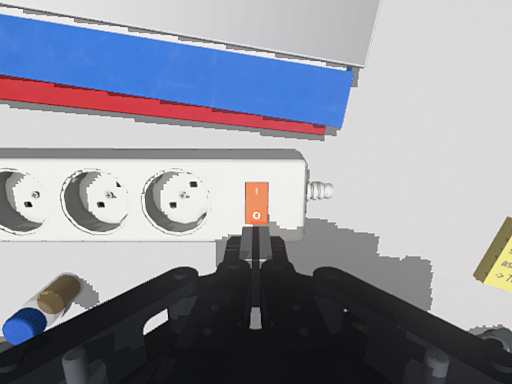

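The closed fingertips sit just short of the rocker's near end, in line with it in y (rocker at (256,203)). Pressing down in small steps.

```bash
python3 -m creep '0 0 0 0 0 0.3 0; 0 0 0 0 0 0.45 0; 0 0 0 0 0 0.52 0; 0 0 0 0 0 0.56 0; 0 0 0 0 0 0.6 0; 0 0 0 0 0 0.6 0'
```

```text
time_s: 4.45
position: [0.6168, 0.0113, 0.2162]
tool_rot: [[0.999, 0.038, -0.003], [0.038, -0.999, -0.0], [-0.003, 0.0, -1.0]]
ft_force: [-11.5, -0.0, 16.4]
grip_width: -0.0001
gripper_force: 9.6
```

```bash
python3 -m creep '0 0 0 0 0 -0.3 0; 0 0 0 0 0 -1 0; 0 0 0 0 0 -1 0; 0 0 0 0 0 -1 0'
cat > r.py <<'E'
from m import *
state()
p=get_image("wrist"); C=cloud(p); I=p["image"].astype(int); rockerstrip(p)
X,Y=C[...,0],C[...,1]
o=(p["depth"]>0)&(I[...,2]>150)&(I[...,2]-I[...,0]>80)&(I[...,1]<150)&(X>.60)&(X<.66)&(abs(Y-.011)<.02)&(C[...,2]>.03)&(C[...,2]<.06)
q=C[o]; A=np.c_[q[:,0]-.6338,np.ones(len(q))]; 
for lo,hi in((-.013,-.001),(.001,.013)):
    k=(A[:,0]>lo)&(A[:,0]<hi)
    if k.sum()>8: print(lo,k.sum(),"slope,z0",np.linalg.lstsq(A[k],q[k][:,2],rcond=None)[0].round(4), np.median(q[k][:,2]).round(4))
v,u=np.where(o); v0,u0=int(v.mean()),int(u.mean()); cv2.imwrite("pics/crop%d.png"%(env.observe()["time_s"]*100),cv2.resize(p["image"][v0-40:v0+40,u0-60:u0+60],(480,320),interpolation=cv2.INTER_CUBIC))
E
python3 r.py; ls pics
```

```text
time_s: 4.85
position: [0.6177, 0.0112, 0.2448]
tool_rot: [[0.999, 0.037, 0.0], [0.037, -0.999, 0.0], [0.0, -0.0, -1.0]]
ft_force: [-0.7, 0.6, 0.2]
grip_width: -0.0001
gripper_force: 0.0
t 4.85 pos [0.6177 0.0112 0.2448] ft [-0.7  0.6  0.2] w -0.0001
[[ 0.999  0.037  0.   ]
 [ 0.037 -0.999  0.   ]
 [ 0.    -0.    -1.   ]]
 orange 757 [0.6341 0.0113 0.0421] [0.62  0.005 0.039] [0.645 0.018 0.047]
 strip rect [631.2  77.9] [ 51.2 190.8] 2.2 16518
-0.013 327 slope,z0 [-0.0022  0.0415] 0.0415
0.001 357 slope,z0 [0.0711 0.0431] 0.0438
both.png
crop490.png
side0.png
top0.png
w1.png
w2.png
```

View pics/crop490.png

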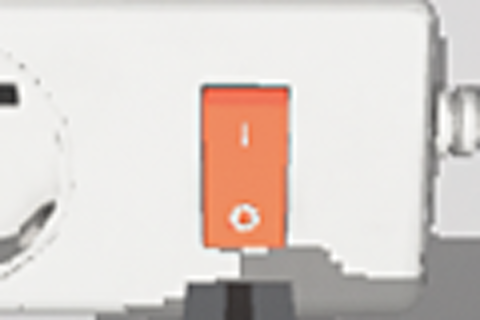

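```bash
python3 - <<'E'
from h import *
p=get_image("wrist"); C=cloud(p); 
m=(p["depth"]>0)&(abs(C[...,1]-.0113)<.0045)
for x in np.arange(.604,.662,.003):
    k=m&(abs(C[...,0]-x)<.0015)&(C[...,2]<.06)
    if k.any(): print(round(x,3),k.sum(),(1000*C[k][:,2].mean()).round(2))
E
```

```text
0.616 67 40.58
0.619 64 40.69
0.622 67 41.37
0.625 69 41.63
0.628 69 41.48
0.631 69 41.43
0.634 64 41.92
0.637 66 42.95
0.64 69 44.21
0.643 98 44.46
0.646 83 40.36
0.649 74 40.42
0.652 79 40.47
0.655 77 40.27
0.658 149 33.3
0.661 107 5.06
```

The crop and the depth profile show the rocker (crop centre (245,165)) with its "I" end raised by about 3 mm and its near half flat. It is fully over and the strip has not moved. Next is the mushroom, hovering first.

```bash
python3 -m creep '0 0 0 0 0 -1.2 0; 0 0 0 -0.8 0.9 -1.8 0; 0 0 0 -1.8 2.1 -1.8 0; 0 0 0 -2.8 3.2 -1.8 0; 0 0 0 -3.8 4.3 -1.8 0; 0 0 0 -4.6 5.3 -1.8 0; 0 0 0 -4.95 5.68 -1.4 0; 0 0 0 -4.95 5.68 -0.7 0; 0 0 0 -4.95 5.68 -0.5 0; 0 0 0 -4.95 5.68 -0.5 0'
python3 - <<'E'
from m import *
state(); p=get_image("wrist"); blob(p,(.475,-.164),.06,.076,.03)
p=get_image("side"); cv2.imwrite("pics/s2.png",cv2.resize(p["image"][150:340,140:340],None,fx=2.5,fy=2.5))
E
```

```text
time_s: 5.95
position: [0.4758, -0.1645, 0.2591]
tool_rot: [[0.999, 0.038, -0.002], [0.038, -0.999, 0.001], [-0.002, -0.002, -1.0]]
ft_force: [1.0, 0.5, 0.3]
grip_width: 0.0
gripper_force: 0.0
t 5.95 pos [ 0.4758 -0.1645  0.2591] ft [1.  0.5 0.3] w 0.0
[[ 0.999  0.038 -0.002]
 [ 0.038 -0.999  0.001]
 [-0.002 -0.002 -1.   ]]
 blob 2090 [ 479.  -164.9] [30.5 41.1] 1.0 z 0.0692
```

View pics/s2.png

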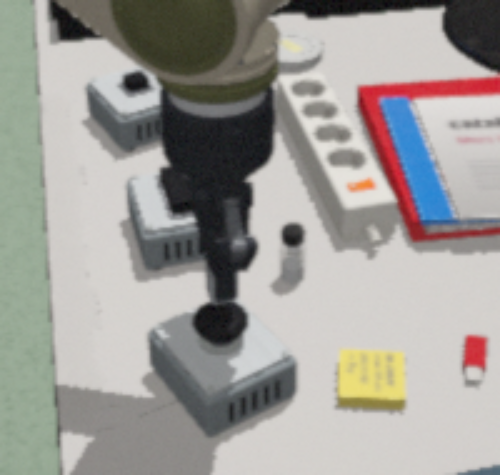

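The tip is centred over the mushroom (220,320 in the crop), so I press.

```bash
python3 -m creep '0 0 0 0 0 0.3 0; 0 0 0 0 0 0.45 0; 0 0 0 0 0 0.54 0; 0 0 0 0 0 0.62 0; 0 0 0 0 0 0.68 0; 0 0 0 0 0 0.73 0; 0 0 0 0 0 0.76 0; 0 0 0 0 0 0.76 0'
```

```text
time_s: 6.85
position: [0.4757, -0.1645, 0.2374]
tool_rot: [[0.999, 0.037, 0.0], [0.037, -0.999, 0.0], [0.0, -0.0, -1.0]]
ft_force: [-0.5, 3.8, 4.6]
grip_width: -0.0002
gripper_force: 2.3
```

```bash
python3 -m creep '0 0 0 0 0 0.03 0; 0 0 0 0 0 0.06 0; 0 0 0 0 0 0.06 0'
```

```text
time_s: 7.15
position: [0.4757, -0.1644, 0.2372]
tool_rot: [[0.999, 0.038, 0.001], [0.038, -0.999, -0.001], [0.001, 0.001, -1.0]]
ft_force: [-5.7, 4.9, 22.4]
grip_width: -0.0004
gripper_force: 11.3
```

The force rose to 22 N with no further travel, so the mushroom is bottomed. On to the bar key, hovering first.

```bash
python3 -m creep '0 0 0 0 0 -0.5 0; 0 0 0 0 0 -1.6 0; 0 0 0 0 -0.8 -1.8 0; 0 0 0 0 -2.2 -1.8 0; 0 0 0 0 -3.6 -1.8 0; 0 0 0 0 -5 -1.8 0; 0 0 0 -0.03 -6 -1.8 0; 0 0 0 -0.03 -6.34 -1.3 0; 0 0 0 -0.03 -6.34 -0.6 0; 0 0 0 -0.03 -6.34 -0.5 0; 0 0 0 -0.03 -6.34 -0.5 0'
python3 - <<'E'
from m import *
state(); p=get_image("wrist"); blob(p,(.468,.025),.05,.064,.04)
p2=get_image("top"); blob(p2,(.475,-.165),.055,.08)
p=get_image("side"); blob(p,(.473,-.17),.055,.08); cv2.imwrite("pics/s3.png",cv2.resize(p["image"][150:340,140:340],None,fx=2.5,fy=2.5))
E
```

```text
time_s: 8.25
position: [0.4679, 0.0251, 0.2503]
tool_rot: [[0.999, 0.037, -0.001], [0.037, -0.999, 0.0], [-0.001, -0.0, -1.0]]
ft_force: [-0.4, -0.1, 0.5]
grip_width: 0.0002
gripper_force: 0.0
t 8.25 pos [0.4679 0.0251 0.2503] ft [-0.4 -0.1  0.5] w 0.0002
[[ 0.999  0.037 -0.001]
 [ 0.037 -0.999  0.   ]
 [-0.001 -0.    -1.   ]]
 blob 2750 [466.2  25.2] [20.5 60.3] 4.2 z 0.0585
 blob 254 [ 475.2 -164.2] [39.6 39.3] 18.8 z 0.0622
 blob 260 [ 473.  -170.4] [35.2 37.2] 78.9 z 0.0614
```

View pics/s3.png

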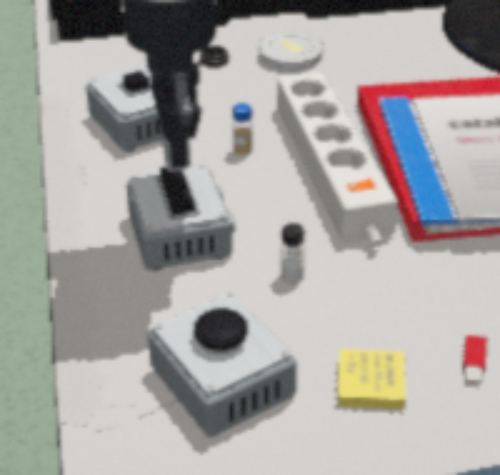

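The mushroom is in (its top is 8.3 mm lower) and the tip is over the bar key at (175,165). I press, hold about half a second and release.

```bash
python3 -m creep '0 0 0 0 0 0.4 0; 0 0 0 0 0 0.56 0; 0 0 0 0 0 0.7 0; 0 0 0 0 0 0.8 0; 0 0 0 0 0 0.82 0; 0 0 0 0 0 0.82 0; 0 0 0 0 0 0.82 0; 0 0 0 0 0 0.82 0'; python3 -m creep '0 0 0 0 0 -0.5 0; 0 0 0 0 0 -1.6 0; 0 0 0 0 0 -3 0; 0 0 0 0 0 -4 0; 0 0 0 0 0 -4 0; 0 0 0 0 0 -4 0'
python3 - <<'E'
from m import *
state(); p=get_image("wrist"); blob(p,(.468,.025),.05,.064,.04)
p=get_image("top"); blob(p,(.468,.025),.05,.064,.04); blob(p,(.475,-.165),.055,.08)
p=get_image("side"); rockerstrip(p); blob(p,(.466,.02),.05,.064)
E
```

```text
time_s: 9.2
position: [0.4676, 0.0253, 0.2281]
tool_rot: [[0.999, 0.038, 0.002], [0.038, -0.999, -0.001], [0.002, 0.001, -1.0]]
ft_force: [-8.8, -1.0, 28.2]
grip_width: 0.0001
gripper_force: 13.9
time_s: 9.8
position: [0.4675, 0.0254, 0.3461]
tool_rot: [[0.999, 0.037, 0.001], [0.037, -0.999, -0.0], [0.001, 0.0, -1.0]]
ft_force: [0.2, -0.3, -1.4]
grip_width: 0.0
gripper_force: 0.0
t 9.8 pos [0.4675 0.0254 0.3461] ft [ 0.2 -0.3 -1.4] w 0.0
[[ 0.999  0.037  0.001]
 [ 0.037 -0.999 -0.   ]
 [ 0.001  0.    -1.   ]]
 blob 1527 [466.   25.3] [20.4 59.6] 4.3 z 0.0586
 blob 250 [ 475.7 -164.3] [38.9 39.8] 46.4 z 0.0625
 orange 14 [0.6363 0.0084 0.0419] [0.625 0.004 0.039] [0.642 0.014 0.044]
 strip rect [631.  101.2] [ 51.5 248.7] 1.9 849
 blob 153 [465.7  19.7] [18.1 60.8] 5.3 z 0.0581
```

```bash
python3 -c "
from rig import job; print(job.close_job())"
```

```text
the job is handed in; nothing more can be done
None
```

I switched the strip on, pushed the mushroom button fully in, pressed the bar key fully down for about half a second and saw it come back up, all in that order; the job was handed in at about 10 s with the arm clear of everything.

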